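# Build up the nature-table viewing dish

## Task

Open the yellow lid of the blue viewing dish by its red tab, edge first: raise the tab side clear while the opposite edge stays on the dish, then lay the lid flat, knob up, on the middle of the cork mat and let go. Lay the orange spacer ring flat in the middle of the dish, then the lens flat and centred on the ring, and only then take the lid by its black centre knob and set it back level, centred and fully home. Keep the lid low on both trips (its lower edge never more than about 10 cm above the table), do not tip it steeply, and leave the dish and everything else where it stands.

Things in the scene. Friction and masses are not known exactly. Their poses are not given: they have to be found in the camera images.
- dish: blue round open dish, loose, 0.45 kg: outer diameter 146 mm, wall 3 mm, inner diameter 140 mm, floor 4 mm thick, rim 40 mm above its underside. Origin: centre of its underside, z up. The lid covers it at the start.
- lid: yellow round overlapping lid, about 0.12 kg with tab and knob: outer diameter 160 mm, 16 mm high in all: a 4 mm top plate on a 3 mm thick skirt that hangs 12 mm below it (skirt inner diameter 154 mm, so 4 mm of play all round the dish). Origin: centre of the skirt's lower edge, z up, +x towards the red tab. Fully home its origin is 28 mm above the dish's underside (the plate rests on the rim). Red tab and black knob are fixed to its top.
- lid_tab: red upright fin at the lid's edge, for raising it: 32 mm long along the lid's x, 10 mm thick along the lid's y, 22 mm tall. Origin: centre of its foot, on the lid's top 62 mm from the lid's centre (lid frame 62, 0, 16 mm); axes as the lid's.
- lid_knob: black round knob at the lid's centre: diameter 24 mm, 22 mm tall. Origin: centre of its foot (lid frame 0, 0, 16 mm).
- lid_heel (a point): point on the lid's lower skirt edge opposite the tab (lid frame -80, 0, 0 mm).
- mat: round cork mat fixed to the table, diameter 170 mm, 6 mm thick. Origin: centre of its underside. Resting on it, the lid's origin is at height 6 mm.
- spacer: orange flat ring, 0.05 kg: outer diameter 76 mm, inner diameter 52 mm (wall 12 mm), 12 mm high. Origin: centre of its underside.
- lens: clear lens disc with green rim, 0.08 kg: diameter 72 mm, 5 mm thick, with a white upright grip bar on top: 44 mm long along its x, 12 mm thick along its y, 13 mm tall (18 mm over all). Origin: centre of its underside.
- glue: white glue bottle with orange cap, upright, 48 mm diameter, 125 mm tall. Bystander. Origin: centre of its underside.
- tape: pink tape roll lying flat, a ring of 94 mm outer and 78 mm inner diameter, 18 mm high. Bystander. Origin: centre of its underside.
- paint: paint jar with red cap, upright, 58 mm diameter, 55 mm tall. Bystander. Origin: centre of its underside.
- block: plain wooden toy block, 56 x 56 mm, 42 mm high. Bystander. Origin: centre of its underside.
- booklet: pink spotted booklet lying flat, 148 x 105 mm, 6 mm thick. Bystander. Origin: centre of its underside.
- ruler: short wooden ruler lying flat, 150 x 32 mm, 5 mm thick. Bystander. Origin: centre of its underside.
There are look-alikes about, which are no part of the job. There is more than one size of the spacer; the one meant has the size given above.

How it is judged (in metres and radians):
On the way, in this order (a step that is already met when the one before it is completed fails the run):
1. the lid is raised edge first by its tab: tilted at least 6 degrees, the edge opposite the tab still in place (within 15 mm) (angle between lid's own z axis and vertical above 0.105 rad and distance of lid_heel from where it was at the start of the episode below 0.015 m and contact force between the fingers and lid_tab above 0.3 N), for 0.1 s.
2. the lid lies flat on the cork mat (centres within 35 mm), let go and at rest (horizontal distance between lid and mat below 0.035 m and height (world z) of lid below 0.011 m and angle between lid's own z axis and vertical below 0.06 rad and contact force between the fingers and lid below 0.2 N and linear speed of lid below 0.02 m/s), for 0.2 s.
3. the spacer lies flat on the dish's floor, within 15 mm of its centre, let go (horizontal distance between spacer and dish below 0.015 m and z of spacer in the frame of dish between 0 and 0.008 m and angle between spacer's own z axis and vertical below 0.08 rad and contact force between the fingers and spacer below 0.2 N and linear speed of spacer below 0.02 m/s), for 0.2 s.
4. the lens lies flat on the spacer in the dish, within 12 mm of its centre, let go (horizontal distance between spacer and dish below 0.015 m and z of spacer in the frame of dish between 0 and 0.008 m and angle between each of spacer, lens's own z axis and vertical below 0.08 rad and horizontal distance between lens and spacer below 0.012 m and z of lens in the frame of spacer between 0.01 and 0.0145 m and contact force between the fingers and lens below 0.2 N and linear speed of lens below 0.02 m/s), for 0.2 s.
5. the lid is carried by its centre knob, level within 15 degrees (contact force between the fingers and lid_knob above 0.3 N and height (world z) of lid above 0.042 m and angle between lid's own z axis and vertical below 0.26 rad), for 0.1 s.
At the end, for the whole second after the job is handed in: Lid home on the dish (centres within 7 mm, origin 24 to 31 mm above the dish's underside, level within 2 degrees) over the spacer (flat on the floor, within 15 mm of centre) and the lens (flat on the spacer, within 12 mm); all released, at rest, dish and bystanders where they were (horizontal distance between lid and dish below 0.007 m and z of lid in the frame of dish between 0.024 and 0.031 m and angle between lid's own z axis and vertical below 0.04 rad and horizontal distance between spacer and dish below 0.015 m and z of spacer in the frame of dish between 0 and 0.008 m and angle between each of spacer, lens's own z axis and vertical below 0.08 rad and horizontal distance between lens and spacer below 0.012 m and z of lens in the frame of spacer between 0.01 and 0.0145 m and contact force between the fingers and lid below 0.2 N and linear speed of each of lid, spacer, lens below 0.02 m/s); the robot touches nothing.
It fails at once if the lid is lifted more than 115 mm above the table (its origin) (height (world z) of lid above 0.115 m).
It fails at once if the lid is tipped more than 40 degrees (angle between lid's own z axis and vertical above 0.7 rad).
It fails at once if the dish is shifted more than 25 mm (distance of dish from where it was at the start of the episode above 0.025 m).
It fails at once if a bystander is moved more than 25 mm or tipped (distance of any of glue, tape, paint, block, booklet, ruler from where it was at the start of the episode above 0.025 m or angle between glue's own z axis and vertical above 0.35 rad).
It also fails if it takes over 72 s, if anything falls off the work surface, if the arm or the gripper's body presses on something with over 40 N, if the wrist force passes 120 N, or if a joint passes its speed limit or range.

## Robot

A 6-joint arm with a two-finger parallel gripper is mounted at the origin on the work surface. World frame = base frame: x ahead of the robot, y to its left, z up, the work surface at z = 0. Lengths are in mm, angles in rad, forces in N, time in s.
With the tool pointing down it reaches from about 325 to 775 mm from the base axis. Payload 5.5 kg.
Tool frame: the origin (TCP) lies between the finger pads; the fingertips stand 22 mm ahead of it and the grasp point (between the pads) lies 3 mm ahead of it; z points along the fingers, y is the line along which they close (so a half turn about z gives the same grasp; the last joint's range is limited). The gripper opens to 85 mm and grips with 20 to 120 N. Pads are 22 mm wide; open, the fingers measure 114 mm over their backs; the gripper's body (76 mm by 85 mm) begins 54 mm behind the grasp point. The pads swing forward as they close: fully open they stand 13 mm farther back than shut.
Start: joints at [1.074, 0.091, 1.231, -0, 1.82, -0.057], TCP at [255.461, 542.914, 228.475] pointing down, gripper open.
Joint ranges: [-2.87, 2.87], [-0.86, 2.18], [0.17, 2.46], [-1.51, 4.65], [0.06, 2.69], [-2.65, 2.65]. Speed limits (rad/s): [2.57, 2.57, 3.01, 3.14, 3.14, 3.14].

## Interface

Orientations are given as a rotation vector (axis times angle).
In Python, from plant import goto, servo_line, move_joints, open_jaws, grab, hold, inverse_kinematics, get_state, grab_frame, get_calibration, IKError, finish_job gives the robot as it stands. Calls block until the motion is done:
- goto(position, orientation): joint-space move of the TCP to a pose.
- servo_line(position, orientation=None, rate=150): straight line of the TCP; orientation=None keeps the orientation; rate is the mean speed in mm/s.
- move_joints(angles): joint-space move.
- open_jaws() and grab(force=None): open the fingers fully, or close them until they stop; force is the grip in N (None keeps the last).
- hold(seconds).
- inverse_kinematics(position, orientation): joint angles nearest the present ones, or None.
- get_state(): the state.
- grab_frame(name): name is "scene" or "top"; returns the picture (400x640x3 uint8, red, green, blue); there is no depth.
- get_calibration(name): a dict with "camera_matrix" (3x3 intrinsics, pixels), "k1" (the pictures are not rectified: a ray, as slopes to the right and down, at radius r is drawn at 1 + k1 r^2 times it, then the intrinsics apply), "R" (3x3) and "t" (3): a world point X has camera coordinates R X + t. Camera axes: x right, y down, z forward; pixel columns grow to the right and rows downward; lengths in mm; the calibration is good to about 2 mm. A picture is of the moment at which its call begins. get_calibration takes no time and is no camera call.
A pose or a line that the arm cannot do raises IKError and nothing moves.
- finish_job(): hands the job in; it is judged then, once.
The state is a dict: "time": time; "q": joint angles; "qd": joint speeds; "effort": joint torques, N m; "tcp_pos": TCP position; "tool_rot": TCP orientation; "contact_force": force on the tool from outside, world axes, zero at the start; "torque": the same for the moment, N m; "finger_gap": opening from 0.0 (shut) to 1.0 (fully open); "finger_force": force on a finger pad.
Only numpy, scipy, OpenCV 4.12 (cv2) and the standard library are available. Lean on these libraries where they do the work, as an engineer would, in place of code of your own. Each camera call takes 0.05 s, during which the arm holds its last target. There are 200 camera calls.

## Working session

There is one attempt and no reset: what is moved stays moved. The work goes in short steps, each a Python script; the robot and the scene stay as the last script left them, time stands still between calls to the robot, and variables do not carry over. Pictures are saved under pics/ and viewed, at most 10 in all, crops included, and the job is handed in when it is done.

```bash
ls; mkdir -p pics
python3 - <<'E'
from plant import *
import cv2
for n in("scene","top"):
    c=get_calibration(n);print(n,c)
    cv2.imwrite(f"pics/{n}0.png",grab_frame(n)[:,:,::-1])
s=get_state();print(s)
E
```

```text
pics
scene {'camera_matrix': array([[394.29449784,   0.        , 318.67929513],
       [  0.        , 394.29449784, 191.4306367 ],
       [  0.        ,   0.        ,   1.        ]]), 'k1': -0.020831809279255518, 'R': array([[-0.85436802,  0.51963749, -0.00567114],
       [ 0.37129078,  0.60275399, -0.70627954],
       [-0.36359103, -0.60552829, -0.70791034]]), 't': array([ 420.30029382, -108.37943909, 1048.96651418])}
top {'camera_matrix': array([[402.66427752,   0.        , 309.65786916],
       [  0.        , 402.66427752, 199.8769296 ],
       [  0.        ,   0.        ,   1.        ]]), 'k1': -0.007651528074506404, 'R': array([[-0.15571481, -0.9877991 , -0.00241607],
       [-0.96578732,  0.15275751, -0.20957097],
       [ 0.20738308, -0.0302999 , -0.97779045]]), 't': array([ 46.57009844, 467.51930068, 975.1175387 ])}
{'time': 0.1, 'q': array([ 1.07428820e+00,  9.18139791e-02,  1.23177337e+00,  4.35691845e-05,
        1.81978827e+00, -5.66704967e-02]), 'qd': array([ 0.00053215, -0.00093907, -0.0024982 ,  0.00253166, -0.00088129,
        0.00023397]), 'effort': array([ 1.90461004e-03, -4.60213673e+01, -4.19221365e+01, -1.16965666e-04,
        1.04457504e-02,  8.22066937e-06]), 'tcp_pos': array([255.3273464 , 542.6827971 , 227.44126744]), 'tool_rot': array([-6.85207945e-01, -3.06541565e+00,  2.67565898e-03]), 'contact_force': array([-0.66456207, -0.77165967,  0.40481597]), 'torque': array([ 0.0071854 , -0.01557325, -0.00928078]), 'finger_force': 0.0, 'finger_gap': 0.9984810046955751}
```

View pics/top0.png

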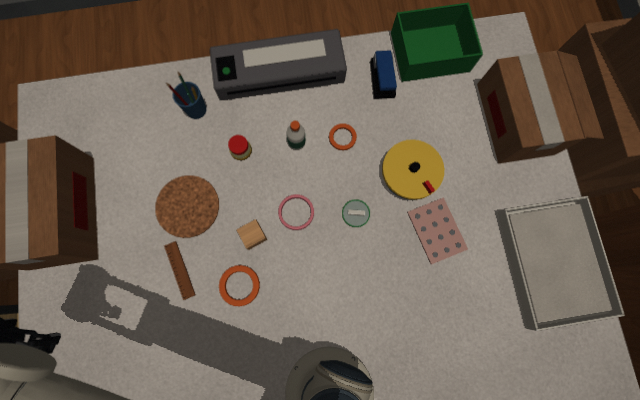

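View pics/scene0.png

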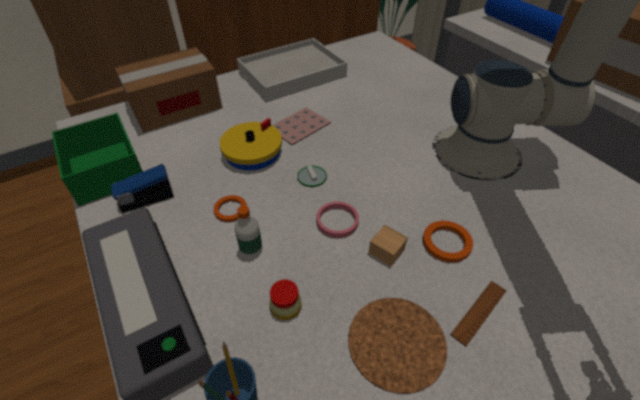

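The top view shows the lid at (413,170) with its red tab at (428,187), the mat at (187,206), orange rings at (343,137) and (239,285), and the lens at (356,213). The scene view shows the same things: lid (251,146), mat (397,345), rings (231,208) and (448,241), lens (312,176).

```bash
cat > h.py <<'E'
import numpy as np, cv2
from plant import *
from scipy.spatial.transform import Rotation as Rn
def cast(n,px,z):
    c=get_calibration(n);k=c["k1"];K=c["camera_matrix"]
    px=np.asarray(px,float).reshape(-1,1,2)
    u=cv2.undistortPoints(px,K,np.array([k,0,0,0.]))[:,0]
    d=np.c_[u,np.ones(len(u))]@c["R"]; o=-c["R"].T@c["t"]
    return (o+d*((z-o[2])/d[:,2])[:,None])[:,:2]
def blob(img,lo,hi,box):
    """largest HSV blob's contour in box (x0,y0,x1,y1)"""
    x0,y0,x1,y1=box
    hsv=cv2.cvtColor(img,cv2.COLOR_RGB2HSV)[y0:y1,x0:x1]
    lo,hi=np.array(lo),np.array(hi)
    if lo[0]<=hi[0]: m=cv2.inRange(hsv,lo,hi)
    else: m=cv2.inRange(hsv,lo,np.array([180,*hi[1:]]))|cv2.inRange(hsv,np.array([0,*lo[1:]]),hi)
    cs,_=cv2.findContours(m,cv2.RETR_EXTERNAL,cv2.CHAIN_APPROX_NONE)
    if not cs: return None
    return max(cs,key=len)[:,0]+[x0,y0]
def disc(n,img,lo,hi,box,z):
    c=blob(img,lo,hi,box)
    if c is None: return None
    p=cast(n,c,z).astype(np.float32)
    h=cv2.convexHull(p)
    (cx,cy),(a,b),_=cv2.fitEllipse(h if len(h)>=5 else p)
    return np.round([cx,cy,a,b],1)
def bar(n,img,lo,hi,box,z):
    c=blob(img,lo,hi,box)
    r=cv2.minAreaRect(cast(n,c,z).astype(np.float32))
    p=cv2.boxPoints(r); e=[p[1]-p[0],p[2]-p[1]]; v=max(e,key=np.linalg.norm)
    return np.round([*r[0],*r[1]],1),round(float(np.degrees(np.arctan2(v[1],v[0]))),1)
ORG=((2,150,90),(16,255,255)); YEL=((18,120,60),(34,255,255)); RED=((170,140,60),(4,255,255))
BLK=((0,0,0),(180,255,50)); GRN=((60,35,60),(95,255,255)); WHT=((0,0,150),(180,45,255)); CORK=((5,60,50),(20,255,255))
E
python3 - <<'E'
from h import *
B={"top":dict(lid=(375,130,450,205),tab=(418,175,440,198),knob=(405,157,425,178),s1=(325,118,362,155),s2=(210,260,265,310),lens=(338,195,374,231),mat=(145,165,228,245),dish=(370,130,455,215),bar=(345,205,368,220)),
"scene":dict(lid=(210,110,295,175),tab=(257,112,275,133),knob=(240,126,260,144),s1=(205,190,243,225),s2=(415,215,480,265),lens=(290,160,332,192),mat=(335,285,460,399),dish=(205,115,300,180),bar=(302,162,322,183))}
for n in B:
    im=grab_frame(n);b=B[n];print(n)
    hsv=cv2.cvtColor(im,cv2.COLOR_RGB2HSV)
    print("lid",disc(n,im,*YEL,b["lid"],36),"knobtop",disc(n,im,*BLK,b["knob"],55))
    print("tab",bar(n,im,*RED,b["tab"],60))
    print("s1",disc(n,im,*ORG,b["s1"],6),"s2",disc(n,im,*ORG,b["s2"],6))
    print("lens",disc(n,im,*GRN,b["lens"],2.5),"bar",bar(n,im,*WHT,b["bar"],14))
    print("mat",disc(n,im,*CORK,b["mat"],3))
a=cv2.imread("pics/top0.png");s=cv2.imread("pics/scene0.png")
c=np.hstack([cv2.resize(a[130:240,330:460],(390,330),interpolation=2),cv2.resize(s[105:215,200:330],(390,330),interpolation=2)])
cv2.imwrite("pics/crop1.png",c)
E
```

```text
top
lid [ 512.3 -307.6  159.9  164. ] knobtop [ 512.  -306.4   21.8   29.3]
tab (array([ 454.7, -331.4,   28.5,    8.8]), 21.4)
s1 [ 641.1 -144.9   73.7   74.6] s2 [287.5 184.5 100.7 101.4]
lens [ 425.1 -142.9   71.7   72.7] bar (array([ 426.6, -143.1,   42. ,   10. ]), 77.4)
mat [514.9 297.5 169.9 170.7]
scene
lid [ 510.8 -310.1  162.3  177.1] knobtop [ 512.1 -308.3   19.    47.4]
tab (array([ 456. , -328.6,   40.3,   18.5]), 63.8)
s1 [ 642.5 -149.1   66.4   75.5] s2 [281.6 180.5 100.1 101.1]Traceback (most recent call last):
  File "<stdin>", line 10, in <module>
  File "h.py", line 29, in bar
    r=cv2.minAreaRect(cast(n,c,z).astype(np.float32))
                      ~~~~^^^^^^^
  File "h.py", line 6, in cast
    px=np.asarray(px,float).reshape(-1,1,2)
ValueError: cannot reshape array of size 1 into shape (1,2)
```

```bash
cat >> h.py <<'E'
def down(ya):
    """tool z down, tool y at angle ya (rad) in the plane"""
    y=np.array([np.cos(ya),np.sin(ya),0]);z=np.array([0,0,-1.]);return Rn.from_matrix(np.c_[np.cross(y,z),y,z])
def line(p,R=None,rate=150): servo_line(list(map(float,p)),None if R is None else R.as_rotvec().tolist(),rate)
def go(p,R): goto(list(map(float,p)),R.as_rotvec().tolist())
def st(tag=""):
    s=get_state();print(tag,"t",round(s["time"],2),"tcp",np.round(s["tcp_pos"],1),"F",np.round(s["contact_force"],1),"gap",round(s["finger_gap"],3),"ff",round(s["finger_force"],1),"q",np.round(s["q"],2))
E
python3 - <<'E'
from h import *
for k,p,z in[("glue",(297,127),100),("paint",(238,146),50),("tape",(296,212),9),("block",(251,233),38)]:print(k,cast("top",p,z).round(0))
for n,p in(("scene",(397,345)),("scene",(312,176)),("scene",(231,208)),("scene",(337,219)),("top",(296,212))):print(p,cast(n,p,4).round(0))
ya=np.radians(-67.6)
p=[455.3,-330.5]
for z in(140,69):
    q=inverse_kinematics([*p,z],down(ya).as_rotvec().tolist());print(None if q is None else np.round(q,2))
go([*p,140],down(ya)); st()
line([*p,70],rate=120); st()
grab(60); st("grab")
for n in("top","scene"):cv2.imwrite(f"pics/{n}1.png",grab_frame(n)[:,:,::-1])
a=cv2.imread("pics/top1.png");s=cv2.imread("pics/scene1.png")
cv2.imwrite("pics/crop1.png",np.hstack([cv2.resize(a[120:250,330:460],(390,390),interpolation=2),cv2.resize(s[85:215,200:330],(390,390),interpolation=2)]))
E
```

```text
glue [[649. -23.]]
paint [[641. 136.]]
tape [[451.  12.]]
block [[410. 133.]]
(397, 345) [[519. 303.]]
(312, 176) [[ 426. -141.]]
(231, 208) [[ 638. -146.]]
(337, 219) [[450.   9.]]
(296, 212) [[452.  12.]]
[-0.69 -0.01  1.49 -0.    1.66  0.49]
[-0.69  0.02  1.59 -0.    1.53  0.49]
 t 3.35 tcp [ 455.8 -329.9  140.1] F [-1.  -0.1  0.3] gap 0.999 ff 0.0 q [-0.69 -0.01  1.49  0.    1.66  0.49]
 t 4.08 tcp [ 455.6 -330.7   70.7] F [-0.5 -0.6  0.2] gap 0.997 ff 0.0 q [-0.69  0.02  1.59  0.    1.54  0.49]
grab t 4.85 tcp [ 455.3 -330.5   70. ] F [-0.3 -0.2  0.6] gap 0.0 ff 0.0 q [-0.69  0.02  1.59 -0.    1.54  0.49]
```

View pics/crop1.png

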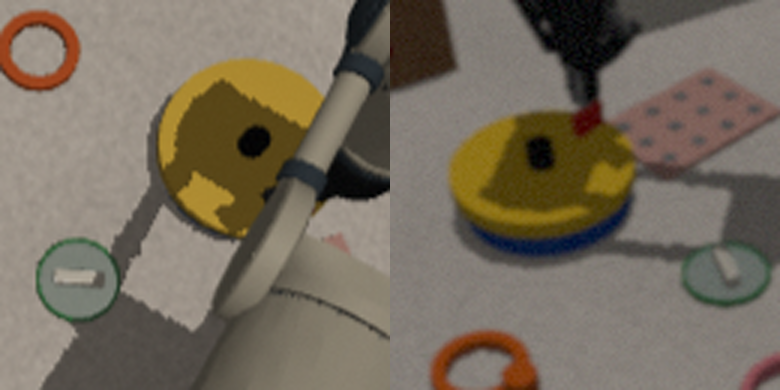

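The crop shows the closed fingertips at about scene (265,120), just behind and above the red tab at (266,124). They shut on nothing, so I'll check the geometry.

```bash
cat >> h.py <<'E'
def proj(n,X):
    c=get_calibration(n);k=c["k1"]
    return cv2.projectPoints(np.array(X,float).reshape(-1,1,3),cv2.Rodrigues(c["R"])[0],c["t"],c["camera_matrix"],np.array([k,0,0,0.]))[0][:,0]
def tri(ps,pt):
    A=[];o=[]
    for n,p in(("scene",ps),("top",pt)):
        a=np.r_[cast(n,p,0)[0],0];b=np.r_[cast(n,p,100)[0],100];d=(b-a)/np.linalg.norm(b-a);P=np.eye(3)-np.outer(d,d);A.append(P);o.append(P@a)
    return np.linalg.lstsq(np.vstack(A),np.hstack(o),rcond=None)[0]
E
python3 - <<'E'
from h import *
for z in(48,60,70):print(z,proj("scene",[455,-330.5,z]).round(1))
s0=cv2.imread("pics/scene0.png")[:,:,::-1].copy();s1=cv2.imread("pics/scene1.png")[:,:,::-1].copy();t0=cv2.imread("pics/top0.png")[:,:,::-1].copy()
m=lambda n,im,b:blob(im,*RED,b)
bs=(257,112,275,133)
for im in(s0,s1):
    c=m("scene",im,bs);print(c.mean(0),c.min(0),c.max(0))
c=m("top",t0,(418,175,440,198));print(c.mean(0),c.min(0),c.max(0))
f=lambda im,n,b,C:cv2.boundingRect(blob(im,*C,b))
ctr=lambda r:(r[0]+r[2]/2-.5,r[1]+r[3]/2-.5)
print("tab3d",tri(ctr(f(s0,"",bs,RED)),ctr(f(t0,"",(418,175,440,198),RED))))
print("knob3d",tri(ctr(f(s0,"",(240,126,260,144),BLK)),ctr(f(t0,"",(405,157,425,178),BLK))))
cv2.imwrite("pics/crop2.png",np.hstack([cv2.resize(x[95:145,235:285,::-1],(400,400),interpolation=2) for x in(s0,s1)]))
E
```

```text
48 [[266.  126.7]]
60 [[265.5 122.9]]
70 [[265.1 119.8]]
[265.40740741 123.77777778] [262 119] [269 129]
[265.625 123.75 ] [262 119] [269 128]
[429.08695652 186.        ] [425 181] [433 191]
tab3d [ 455.38233347 -332.16875403   56.01694172]
knob3d [ 512.67686461 -305.81132041   55.89836695]
```

View pics/crop2.png

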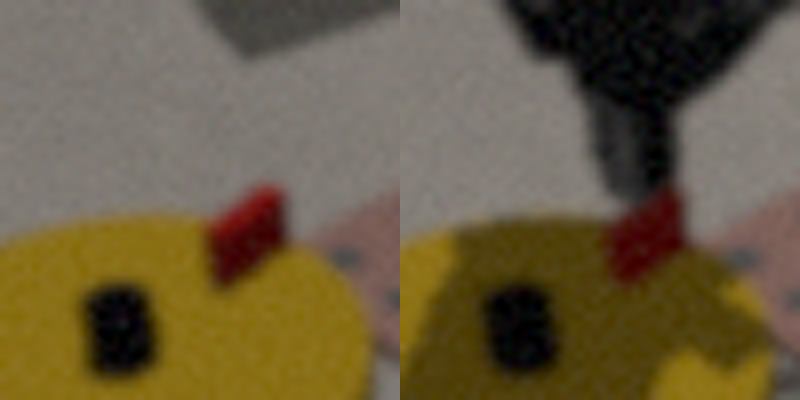

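Run:
```python
from h import *
for z in(48,70,110,130):print(z,proj("top",[455,-330.5,z]).round(1),proj("scene",[455,-330.5,z]).round(1))
t=cv2.imread("pics/top1.png");s=cv2.imread("pics/scene1.png")
cv2.imwrite("pics/crop3.png",np.hstack([cv2.resize(t[155:215,395:455],(390,390),interpolation=2),cv2.resize(s[40:140,220:320],(390,390),interpolation=2)]))
```

```text
48 [[427.4 187.2]] [[266.  126.7]]
70 [[429.9 185.1]] [[265.1 119.8]]
110 [[434.6 181.1]] [[263.6 106.7]]
130 [[437.2 178.9]] [[262.7  99.9]]
```

View pics/crop3.png

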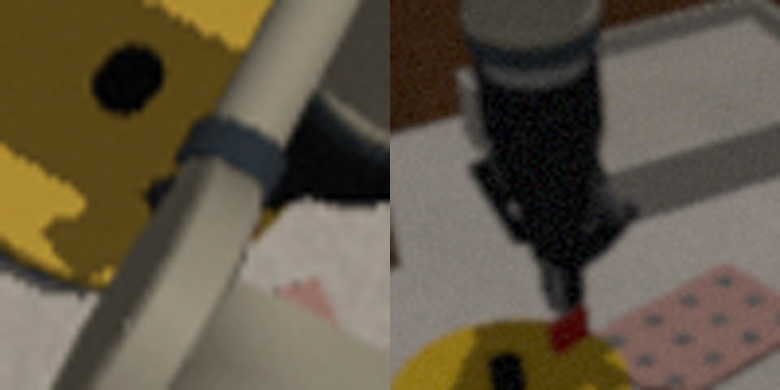

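```bash
cat >> h.py <<'E'
def probe(p,z0,z1,step=2,f=3):
    f0=get_state()["contact_force"][2]
    for z in np.arange(z0,z1,-step):
        line([*p,z],rate=30); s=get_state()
        if abs(s["contact_force"][2]-f0)>f: break
    st("probe")
    return s["tcp_pos"][2]
E
python3 - <<'E'
from h import *
line([455.3,-330.5,110],rate=200)
line([430,-225,50],rate=200);st()
probe([430,-225],38,2)
s=get_state();print(s["tool_rot"])
for n in("top","scene"):cv2.imwrite(f"pics/{n}2.png",grab_frame(n)[:,:,::-1])
line([430,-225,60],rate=200)
for z in(0,22):print(z,proj("top",[430,-225,z]),proj("scene",[430,-225,z]))
t=cv2.imread("pics/top2.png");s=cv2.imread("pics/scene2.png")
cv2.imwrite("pics/crop4.png",np.hstack([cv2.resize(t[170:230,360:420],(390,390),interpolation=2),cv2.resize(s[100:200,230:330],(390,390),interpolation=2)]))
E
```

```text
t 6.07 tcp [ 430.2 -225.6   50.2] F [ 0.3 -1.1  0.4] gap 0.001 ff 0.0 q [-0.55 -0.18  1.81 -0.    1.51  0.63]
probe t 10.87 tcp [ 429.9 -224.9    3.8] F [ 0.3 -0.4  0.3] gap 0.001 ff 0.0 q [-0.55 -0.15  1.86  0.    1.42  0.63]
[-3.08153244e+00 -6.10115146e-01  3.97825024e-04]
0 [[385.52551768 206.58935098]] [[294.15923844 159.11442602]]
22 [[387.05924035 204.95857412]] [[293.73546135 152.5753647 ]]
```

View pics/crop4.png

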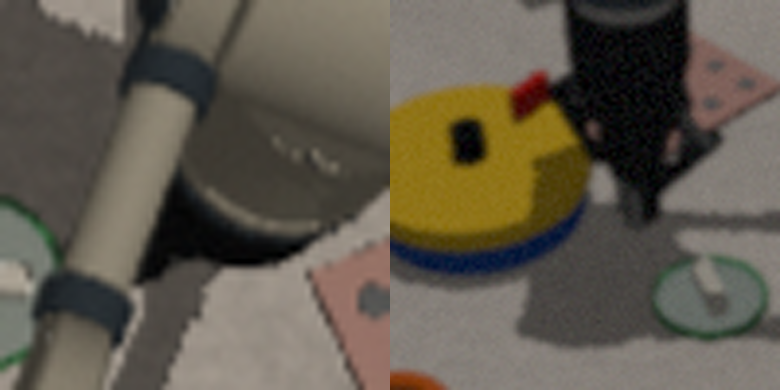

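The closed fingertip sits at scene (294,158), about z ≈ 4 mm with the TCP also at 4 mm. So the tips are level with the reported TCP rather than 22 mm ahead. I'll pin this down by touching the table.

Run:
```python
from h import *
line([430,-225,6],rate=150)
z=probe([430,-225],3,-24,step=1,f=3)
line([430,-225,80],rate=200)
st()
```

```text
probe t 13.91 tcp [ 430.2 -225.1   -2.8] F [-3.7  2.   8.9] gap -0.003 ff 4.0 q [-0.55 -0.14  1.87 -0.    1.41  0.63]
 t 14.47 tcp [ 429.7 -224.8   79. ] F [ 0.2  0.7 -0.6] gap -0.001 ff 0.0 q [-0.55 -0.2   1.78  0.    1.57  0.63]
```

Run:
```python
from h import *
R0=down(np.radians(-67.6)); ph=np.radians(-157.6)
u=np.array([np.cos(ph),np.sin(ph),0]);v=np.cross([0,0,1],u)
L=np.array([512,-307.8,28.]);heel=L-80*u
g=np.array([455.3,-331.2,46.])
open_jaws()
go([g[0],g[1],90],R0)
line(g,rate=100); st()
grab(90); st("grab")
if get_state()["finger_gap"]<0.04: raise SystemExit
for a in(4,8,11.5):
    T=Rn.from_rotvec(-np.radians(a)*v)
    line(heel+T.apply(g-heel),T*R0,rate=60); st(a)
hold(0.2)
p=heel+T.apply(g-heel)
cv2.imwrite("pics/scene3.png",grab_frame("scene")[:,:,::-1])
line(p+[0,0,44],rate=80); st("lift")
d=np.array([0,0,44.])
M=np.array([516,299,0.])
line(np.array([-20,330,0])+g+[0,0,48],R0,rate=220); st("mid")
w=g+[M[0]-L[0],M[1]-L[1],46]
line(w,rate=220); hold(0.2); st("above mat")
for n in("top","scene"):cv2.imwrite(f"pics/{n}4.png",grab_frame(n)[:,:,::-1])
t=cv2.imread("pics/top4.png");s=cv2.imread("pics/scene4.png");s3=cv2.imread("pics/scene3.png")
cv2.imwrite("pics/crop5.png",np.hstack([cv2.resize(s3[85:185,200:300],(380,380)),cv2.resize(s[220:400,300:480],(400,380))]))
```

```text
t 16.37 tcp [ 455.4 -330.8   46.1] F [-0.3 -0.7  0.7] gap 0.998 ff 0.0 q [-0.69  0.03  1.61  0.    1.49  0.49]
grab t 17.06 tcp [ 455.5 -331.3   46.4] F [-0.7 -0.6  3.3] gap 0.089 ff 91.1 q [-0.69  0.03  1.61  0.    1.49  0.49]
4 t 17.38 tcp [ 457.2 -330.2   55.4] F [ 0.9 -0.1 -0.8] gap 0.087 ff 90.6 q [-0.65  0.07  1.57 -0.06  1.54  0.53]
8 t 17.69 tcp [ 459.  -329.5   64.7] F [ 0.8 -0.1 -0.9] gap 0.086 ff 90.5 q [-0.61  0.1   1.52 -0.12  1.6   0.57]
11.5 t 17.98 tcp [ 461.3 -328.6   73.2] F [-0.7 -0.1 -0.4] gap 0.089 ff 90.6 q [-0.58  0.13  1.47 -0.16  1.65  0.6 ]
lift t 18.93 tcp [ 461.2 -328.7  117.8] F [ 0.2  0.3 -2.5] gap 0.093 ff 90.6 q [-0.58  0.11  1.41 -0.17  1.73  0.58]
mid t 20.58 tcp [435.4  -1.8  94. ] F [ 0.4 -1.  -1.6] gap 0.09 ff 90.6 q [-0.08 -0.35  1.87 -0.    1.62  1.1 ]
above mat t 22.2 tcp [459.5 274.9  92.2] F [-0.8 -0.4 -1.1] gap 0.087 ff 90.6 q [ 0.48 -0.07  1.63 -0.    1.58  1.66]
```

View pics/crop5.png

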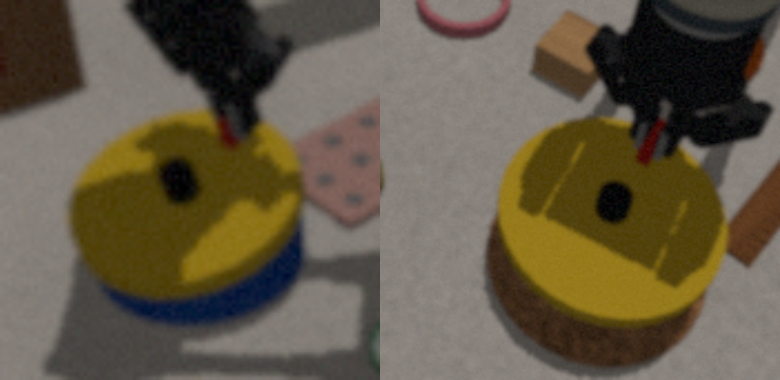

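Run:
```python
from h import *
p=get_state()["tcp_pos"][:2]; p=np.array([459.3,275.6])
line([*p,40],rate=100); line([*p,25],rate=50); st("down")
open_jaws(); hold(.1); st("open")
line([*p,100],rate=200)
ya=np.radians(-67.6)
# on the way to the spacer: stop above it, off the views of dish and mat
go([560,-40,190],down(np.radians(0)+np.radians(-67.6))); st()
for n in("top","scene"):cv2.imwrite(f"pics/{n}5.png",grab_frame(n)[:,:,::-1])
t=cv2.imread("pics/top5.png");s=cv2.imread("pics/scene5.png")
cv2.imwrite("pics/two5.png",np.hstack([cv2.resize(t,(400,250)),cv2.resize(s,(400,250))]))
```

```text
down t 23.42 tcp [459.2 275.5  24.7] F [ 0.2 -0.6 -1.4] gap 0.091 ff 90.8 q [ 0.48 -0.02  1.71  0.    1.45  1.66]
open t 24.25 tcp [459.3 275.6  25. ] F [-0.4  0.4 -0.4] gap 0.997 ff 0.0 q [ 0.48 -0.02  1.71  0.    1.45  1.66]
 t 26.07 tcp [559.7 -39.  189.1] F [ 0.3  0.6 -0.2] gap 1.003 ff 0.0 q [-0.13 -0.02  1.41  0.    1.75  1.05]
```

View pics/two5.png

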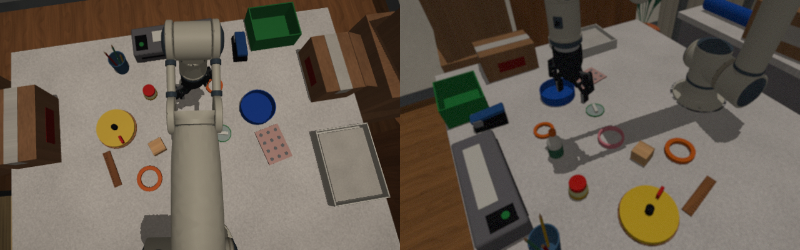

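The lid lies on the mat at top (186,203), and the open dish is at top (411,171). Next I'll measure the dish, the lid and the spacer.

Run:
```python
from h import *
t=cv2.imread("pics/top5.png")[:,:,::-1].copy();s=cv2.imread("pics/scene5.png")[:,:,::-1].copy();s0=cv2.imread("pics/scene0.png")[:,:,::-1].copy()
BLU=((105,120,30),(130,255,255))
print("dish",disc("top",t,*BLU,(375,130,450,210),20),disc("scene",s,*BLU,(200,120,285,180),20))
print("lid",disc("top",t,*YEL,(140,160,230,245),14),disc("scene",s,*YEL,(320,280,450,399),14))
print("knob",disc("top",t,*BLK,(170,190,200,218),33),disc("scene",s,*BLK,(380,320,420,355),33))
# knob top face only/tab dir
print("tab",bar("top",t,*RED,(180,205,210,240),33))
print("s1",disc("scene",s0,*ORG,(205,190,236,225),6),disc("scene",s0,*ORG,(205,190,250,225),6))
for n,im,b in(("top",t,(375,130,450,210)),):
    c=blob(im,*BLU,b);(x,y),r=cv2.minEnclosingCircle(cast(n,c,40).astype(np.float32));print(x,y,r)
```

```text
dish [ 511.6 -309.5  145.9  157.4] [ 508.2 -312.7  151.3  191.3]
lid [516.6 299.5 160.7 163.7] [515.9 298.4 162.5 167.3]
knob [515.8 298.7  20.2  27.1] [516.8 298.9  20.5  30.9]
tab (array([458.9, 274.8,  33.8,  10.1]), 25.2)
s1 [ 644.7 -150.4   61.7   73.5] [ 639.1 -146.5   71.3   80.6]
505.87353515625 -303.55810546875 77.33137512207031
```

Run:
```python
from h import *
S=np.array([640.8,-145.4]);D=np.array([511.5,-309.3]);R=down(0.)
go([*S,45],R)
f0=get_state()["contact_force"][2]
line([*S,8],rate=150)
for z in(2,-3,-8):
    line([*S,z],rate=60);st(z)
    if get_state()["contact_force"][2]-f0>5: line([*S,20]);raise SystemExit
grab(30);st("grab")
for n in("scene",):cv2.imwrite(f"pics/{n}6.png",grab_frame(n)[:,:,::-1])
line([*S,75],rate=150);st("up")
line([*D,75],rate=180);st("over dish")
for n in("top","scene"):cv2.imwrite(f"pics/{n}7.png",grab_frame(n)[:,:,::-1])
a=cv2.imread("pics/scene6.png");s=cv2.imread("pics/scene7.png")
cv2.imwrite("pics/crop7.png",np.hstack([cv2.resize(a[130:260,180:310],(390,390)),cv2.resize(s[70:200,180:310],(390,390))]))
```

```text
2 t 28.02 tcp [ 641.1 -145.5    2.6] F [-0.5 -0.8  0.4] gap 1.002 ff 0.0 q [-0.27  0.31  1.38 -0.    1.44 -0.27]
-3 t 28.27 tcp [ 640.6 -145.4   -3.4] F [ 0.1 -0.2 -0.1] gap 1.0 ff 0.0 q [-0.27  0.32  1.39 -0.    1.44 -0.27]
-8 t 28.52 tcp [ 640.4 -145.3   -8.6] F [ 0.  -0.2 -0.2] gap 1.003 ff 0.0 q [-0.27  0.32  1.39 -0.    1.43 -0.27]
grab t 28.77 tcp [ 641.2 -145.5   -7.4] F [-0.4 -0.5  2.3] gap 0.867 ff 35.3 q [-0.27  0.32  1.39 -0.    1.43 -0.27]
up t 29.52 tcp [ 640.2 -145.2   73.8] F [ 0.3 -0.2 -1.4] gap 0.865 ff 35.1 q [-0.27  0.27  1.31  0.    1.57 -0.27]
over dish t 30.83 tcp [ 512.  -308.6   75. ] F [ 0.7  0.5 -0.4] gap 0.864 ff 35.1 q [-0.6   0.11  1.48  0.    1.55 -0.6 ]
```

View pics/crop7.png

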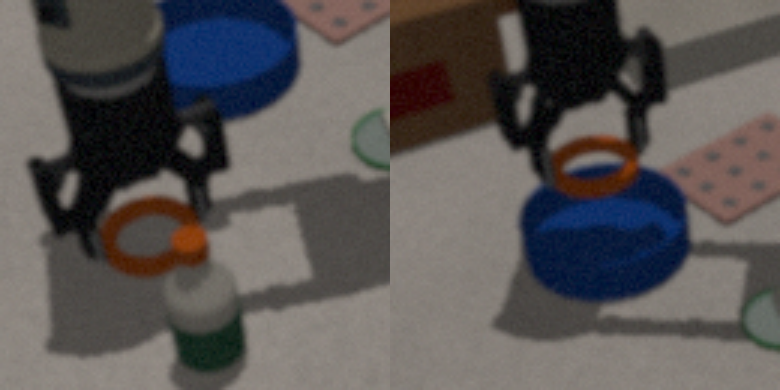

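The left crop shows the spacer gripped across its diameter. The right shows it level above the middle of the dish. I'll lower it and fetch the lens.

Run:
```python
from h import *
D=np.array([511.5,-309.3])
line([*D,15],rate=120);line([*D,-3],rate=50);st("down")
open_jaws();hold(.1);st("open")
line([*D,75],rate=150)
L=np.array([425.8,-143.]);ya=np.radians(-12.6);R=down(ya)
go([*L,60],R)
im={n:grab_frame(n) for n in("top","scene")}
print("spacer",disc("top",im["top"],*ORG,(380,135,450,205),10),disc("scene",im["scene"],*ORG,(215,115,290,175),10))
BLU=((105,120,30),(130,255,255))
print("dish",disc("top",im["top"],*BLU,(370,125,455,215),20),disc("scene",im["scene"],*BLU,(200,110,300,185),20))
line([*L,6],rate=120);st()
grab(40);st("grab")
line([*L,80],rate=150);st("up")
im["top"]=grab_frame("top")
print("spacer",disc("top",im["top"],*ORG,(380,135,450,205),10))
print("dish",disc("top",im["top"],*BLU,(370,125,455,215),20))
for n in im:cv2.imwrite(f"pics/{n}8.png",im[n][:,:,::-1])
```

```text
down t 32.09 tcp [ 511.3 -309.2   -3.4] F [-0.8  0.2 -0.5] gap 0.862 ff 35.1 q [-0.6   0.16  1.57  0.    1.41 -0.6 ]
open t 32.47 tcp [ 511.5 -309.3   -3. ] F [-0.5 -0.8  0.3] gap 1.0 ff 0.0 q [-0.6   0.16  1.57  0.    1.41 -0.6 ]
spacer None [ 509.6 -314.5   71.    74. ]
dish [ 511.7 -308.9  146.6  157.5] [ 509.6 -312.   149.6  189.7]
 t 34.61 tcp [ 426.1 -143.3    6.3] F [0.7 0.2 0.1] gap 1.002 ff 0.0 q [-0.4  -0.25  1.95 -0.    1.44 -0.18]
grab t 35.27 tcp [ 426.1 -143.1    6.4] F [-0.1  0.3  2.4] gap 0.121 ff 42.2 q [-0.4  -0.25  1.95  0.    1.44 -0.18]
up t 35.92 tcp [ 425.4 -142.8   79. ] F [ 0.5  0.5 -1.9] gap 0.124 ff 41.8 q [-0.4  -0.3   1.86 -0.    1.58 -0.18]
spacer None
dish [ 516.  -296.4  157.6  180.5]
```

Run:
```python
from h import *
t=cv2.imread("pics/top8.png")[:,:,::-1].copy();s=cv2.imread("pics/scene8.png")[:,:,::-1].copy()
O2=((0,90,35),(20,255,255))
for n,im,b in(("top",t,(385,140,445,200)),("scene",s,(215,115,290,175))):print(disc(n,im,*O2,b,10),disc(n,im,*O2,b,16))
p=proj("top",[[511.5,-309.3,16],[549.5,-309,16]]);print(p)
h=cv2.cvtColor(t,cv2.COLOR_RGB2HSV);print(h[int(p[1,1])-4:int(p[1,1])+12:2,int(p[1,0])])
```

```text
None None
[ 510.5 -313.3   73.9   76.1] [ 513.  -306.    73.1   75.5]
[[411.64804093 171.01744085]
 [408.59559349 157.60438702]]
[[ 22  49 130]
 [ 20  46 132]
 [ 22  48 134]
 [ 22  46 138]
 [ 22  46 140]
 [ 21  47 142]
 [ 20  47 146]
 [ 22  45 147]]
```

Run:
```python
from h import *
D=np.array([511.7,-309.6])
line([*D,80],rate=180);line([*D,40],rate=120);line([*D,23],rate=40);st("down")
open_jaws();hold(.15);st("open")
line([*D,90],rate=150)
K=np.array([516.2,299.]);R=down(np.radians(-67.6))
go([500,100,150],R)
im={n:grab_frame(n) for n in("top","scene")}
for n in im:cv2.imwrite(f"pics/{n}9.png",im[n][:,:,::-1])
st()
t,s=im["top"],im["scene"]
O2=((0,90,35),(20,255,255));G2=((45,35,30),(95,255,255))
BLU=((105,120,30),(130,255,255))
print("spacer",disc("top",t,*O2,(385,140,445,200),12),disc("scene",s,*O2,(215,115,290,175),12))
print("lens",disc("top",t,*G2,(385,140,445,200),18.5),disc("scene",s,*G2,(215,115,290,175),18.5))
print("bar",bar("top",t,*WHT,(395,155,430,190),33))
print("dish",disc("top",t,*BLU,(370,125,455,215),20))
cv2.imwrite("pics/crop9.png",np.hstack([cv2.resize(t[130:210,370:450],(390,390)),cv2.resize(s[110:190,210:290],(390,390))]))
```

```text
down t 38.22 tcp [ 511.6 -309.5   22.7] F [ 0.   1.  -0.6] gap 0.122 ff 41.8 q [-0.6   0.14  1.54  0.    1.46 -0.38]
open t 39.08 tcp [ 511.7 -309.6   23. ] F [-0.   0.8 -0.3] gap 1.001 ff 0.0 q [-0.6   0.14  1.54 -0.    1.46 -0.38]
 t 41.31 tcp [500.1  99.2 149.5] F [ 0.2 -0.4  0. ] gap 1.002 ff 0.0 q [ 0.13 -0.15  1.61 -0.    1.69  1.31]
spacer [ 520.9 -320.1   84.1  107.6] [ 509.1 -317.5   63.4   89. ]
lens [ 512.2 -310.5   72.5   73.8] [ 511.6 -313.3   73.    76.3]
bar (array([ 510.6, -309.9,   39.8,    8.2]), 81.0)
dish [ 511.5 -309.5  145.9  157.4]
```

View pics/crop9.png

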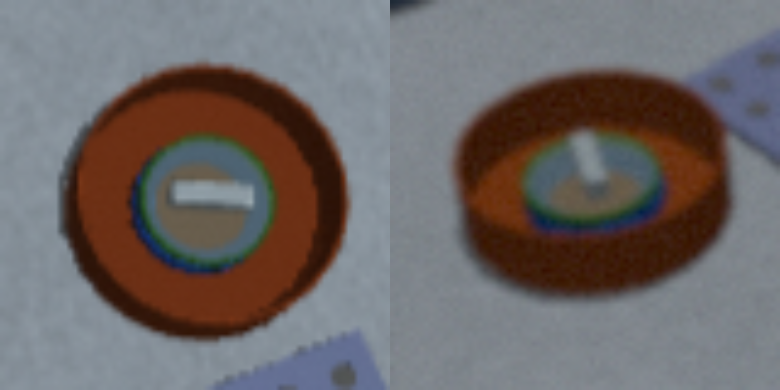

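Both halves (red and blue swapped) show the lens flat and centred on the spacer in the dish. Next I'll bring the lid back by its knob.

Run:
```python
from h import *
D=np.array([511.6,-309.4]);K=np.array([516.2,298.9]);R=down(np.radians(-67.6))
go([*K,75],R);line([*K,23],rate=100);st("at knob")
grab(70);st("grab")
if get_state()["finger_gap"]<.15: raise SystemExit
line([*K,88],rate=100);st("up")
line([485,0,92],rate=200);line([*D,88],rate=200);hold(.3);st("over dish")
s=grab_frame("scene")
print("lid air",disc("scene",s,*YEL,(200,60,310,175),79),)
f0=get_state()["contact_force"][2]
line([*D,62],rate=60)
for z in(58,54,50,47,45.8):
    line([*D,z],rate=30);F=get_state()["contact_force"]
    if F[2]-f0>4: break
st("low")
cv2.imwrite("pics/scene10.png",grab_frame("scene")[:,:,::-1])
```

```text
at knob t 42.83 tcp [516.5 298.7  23.4] F [-0.6  0.7  0.6] gap 1.005 ff 0.0 q [ 0.47  0.14  1.55 -0.    1.46  1.65]
grab t 43.44 tcp [516.5 299.1  23.7] F [ 0.2 -0.1  3.3] gap 0.248 ff 68.8 q [0.47 0.14 1.54 0.   1.46 1.65]
up t 44.24 tcp [515.8 298.7  87.2] F [ 0.2  0.  -1.2] gap 0.254 ff 68.6 q [0.47 0.1  1.47 0.   1.57 1.65]
over dish t 47.89 tcp [ 511.7 -309.    88.1] F [ 0.1  0.1 -0.9] gap 0.251 ff 68.6 q [-0.6   0.1   1.47  0.    1.57  0.58]
lid air [ 511.4 -312.4  159.7  182.4]
low t 49.88 tcp [ 511.6 -309.4   45.8] F [-0.3 -0.1 -1.4] gap 0.251 ff 68.6 q [-0.6   0.13  1.52 -0.    1.5   0.58]
```

Run:
```python
from h import *
D=np.array([511.6,-309.4])
line([*D,45],rate=20);st()
open_jaws();hold(.2);line([*D,120],rate=150)
go([450,50,200],down(np.radians(-67.6)));hold(.3);st()
t=grab_frame("top");s=grab_frame("scene")
cv2.imwrite("pics/top11.png",t[:,:,::-1]);cv2.imwrite("pics/scene11.png",s[:,:,::-1])
print("lid",disc("top",t,*YEL,(370,125,455,215),36),disc("scene",s,*YEL,(200,100,300,180),36))
r=lambda b,C,im:cv2.boundingRect(blob(im,*C,b));c=lambda r:(r[0]+r[2]/2-.5,r[1]+r[3]/2-.5)
print("knob3d",tri(c(r((235,120,265,150),BLK,s)),c(r((402,155,428,180),BLK,t))))
print("tab3d",tri(c(r((250,105,280,138),RED,s)),c(r((418,172,442,200),RED,t))))
# compare lid/dish outlines with the start picture
s0=cv2.imread("pics/scene0.png")[:,:,::-1].copy();t0=cv2.imread("pics/top0.png")[:,:,::-1].copy()
for C in(YEL,((105,120,30),(130,255,255))):print(r((200,100,300,185),C,s0),r((200,100,300,185),C,s),r((370,125,455,215),C,t0),r((370,125,455,215),C,t))
```

```text
t 50.17 tcp [ 511.7 -309.5   45.7] F [-2.   0.9  3.6] gap 0.248 ff 69.0 q [-0.6   0.13  1.52 -0.    1.5   0.58]
 t 53.36 tcp [450.2  49.4 199.7] F [-0.1 -0.1 -0.1] gap 1.003 ff 0.0 q [ 0.03 -0.31  1.66 -0.    1.8   1.22]
lid [ 512.6 -311.1  159.3  164.1] [ 511.1 -314.2  161.7  176.9]
knob3d [ 511.9026469  -310.96916107   55.50463727]
tab3d [ 454.7491905  -332.6048259    58.67620301]
(220, 122, 62, 42) (219, 121, 62, 42) (382, 140, 63, 60) (383, 140, 63, 59)
(229, 154, 50, 16) (228, 152, 51, 18) (0, 0, 0, 0) (388, 187, 10, 9)
```

```bash
python3 -c "
from plant import *
print(finish_job())"
```

```text
the job is handed in; nothing more can be done
None
```

I handed the job in at about 53 s of the 72 s allowed; no verdict came back. By the cameras, the lid is home and level, about 2 mm off the dish's centre, over the spacer and the centred lens.

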